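# Make up the mail kit and the music lesson kit at the study desk

### The arm

A 6-joint arm with a two-finger parallel gripper is mounted at the origin on the work surface. World frame = base frame: x ahead of the robot, y to its left, z up, the work surface at z = 0. Lengths are in m, angles in rad, forces in N, time in s.
With the tool pointing down it reaches from about 0.3 to 0.85 m from the base axis. Payload 4.2 kg.
Tool frame: the origin (TCP) lies on the centre line of the jaws, within the pads' length; the fingertips stand bot.tips_ahead ahead of it and the grasp point (between the pads) lies 5 mm behind it (bot.tips_ahead is the distance from the TCP to the fingertips, in m); z points along the fingers, y is the line along which they close (so a half turn about z gives the same grasp; the last joint's range is limited). The gripper opens to 91 mm and grips with 3 to 60 N. Pads are 32 mm wide; open, the fingers measure 118 mm over their backs; the gripper's body (76 mm by 178 mm) begins 60 mm behind the grasp point.
Start: joints at [1.307, 0.32, 1.565, -0, 1.257, -0.02], TCP at [0.139, 0.558, 0.228] pointing down, gripper open.
Joint ranges: [-3.11, 3.11], [-0.84, 2.01], [0.21, 2.61], [-1.34, 4.49], [0.05, 2.63], [-2.56, 2.56]. Speed limits (rad/s): [2.57, 2.57, 3.14, 3.14, 3.14, 3.14].

### API

Orientations are given as a unit quaternion [w, x, y, z].
In Python, from cell import bot gives the robot as it stands. Calls block until the motion is done:
- bot.movep(position, orientation): joint-space move of the TCP to a pose.
- bot.move_straight(position, orientation=None, speed=0.15, threshold=None): straight line of the TCP; orientation=None keeps the orientation; speed is the mean speed in m/s. With threshold (N) it stops when the force on the tool has changed by that much, and returns True; else False.
- bot.move_joints(angles): joint-space move.
- bot.set_gripper(opening, effort=None): finger opening in m; effort is the grip in N (None keeps the last); returns when the fingers have stopped.
- bot.hold(seconds).
- bot.ik(position, orientation): joint angles nearest the present ones, or None.
- bot.get_state(): the state.
- bot.read_camera(name): name is "side" or "top"; returns a dict with "img" (384x512x3 uint8, blue, green, red), "range_z" (384x512 float32, m along the optical axis (not along the pixel's ray), 0 where there is no reading), "K" (3x3 intrinsics, pixels), "extrinsics" (4x4, takes a point from world to camera coordinates). Camera axes: x right, y up, looking along -z (the intrinsics and any distortion apply to the point x, -y, -z); pixel columns grow to the right and rows downward; lengths in m; the calibration is good to about 2 mm. A picture is of the moment at which its call begins.
A pose or a line that the arm cannot do raises bot.IKError and nothing moves.
- bot.sign_off(): hands the job in; it is judged then, once.
The state is a dict: "time_s": time; "joint_positions": joint angles; "qvel": joint speeds; "effort": joint torques, N m; "tcp_pos": TCP position; "ee_rot": TCP orientation; "contact_force": force on the tool from outside, world axes, zero at the start; "moment": the same for the moment, N m; "finger_gap": finger opening in m; "grasp_force": force on a finger pad.
Only numpy, scipy, OpenCV 4.12 (cv2) and the standard library are available. Lean on these libraries where they do the work, as an engineer would, in place of code of your own. Each camera call takes 0.05 s, during which the arm holds its last target. There are 200 camera calls.

### The job

Make up the two kits from the things on the desk. Mail kit, in the tray with three compartments: the stapler in the long compartment, and the stamp and the small tin one each in the two square ones, either way round; lesson kit, in the tray with two compartments: the metronome and the large tin, one each, either way round. Set everything down upright and flat on the tray floor without dropping it, and leave the ink jar and the brass horse where they stand.

Things in the scene. Friction and masses are not known exactly. Their poses are not given: they have to be found in the camera images.
- stapler_mid (a point): Grey desk stapler with a steel base, 104 mm long (its x), 32 mm wide (its y) with parallel sides all the way up, 46 mm high, about 0.16 kg. Loose; stands upright on the desk among the other things; this point is its centre, half-way up (23 mm above its underside). z is up.
- stamp_mid (a point): Wooden hand stamp, 84 mm high, about 0.08 kg: a pale square-cornered foot 52 x 48 mm (x, y) and 17 mm high, and above it a dark upright round handle 24 mm in diameter up to 66 mm, with a 32 mm knob at the top (66 to 84 mm). Loose; stands upright on the desk among the other things; this point is its centre, half-way up (42 mm above its underside). z is up.
- small_tin_mid (a point): The smaller of two plain round aluminium tins: 46 mm in diameter, 44 mm high, closed, about 0.09 kg. Loose; stands upright on the desk among the other things; this point is its centre, half-way up (22 mm above its underside). z is up.
- large_tin_mid (a point): The larger of two plain round aluminium tins: 62 mm in diameter, 48 mm high, closed, about 0.17 kg. Loose; stands upright on the desk among the other things; this point is its centre, half-way up (24 mm above its underside). z is up.
- metronome_mid (a point): Dark wooden metronome, 95 mm high, about 0.3 kg: a plinth 68 x 62 mm (x, y) and 10 mm high, above it a body that tapers in x from about 57 mm to 40 mm and has flat, parallel front and back faces 42 mm apart along its y (paper scale on each face, pendulum on the -y one): take it by these. Loose; stands upright on the desk among the other things; this point is its centre, half-way up (47.5 mm above its underside). z is up.
- mail_tray: Low dark wooden tray with three compartments, grey felt floor, fixed to the desk. Outside 164 x 144 mm (x, y), 8 mm high; floor 3 mm above the desk, walls 4 mm thick. Origin: centre of its underside. The long compartment, 156 mm (x) by 60 mm (y), has its centre at y = +38 mm, x = 0; the two nearly square ones, 76 mm (x) by 72 mm (y), have their centres at x = +40 and -40 mm, y = -32 mm (tray axes). A thing gripped in its upper half keeps the fingertips clear of the walls.
- lesson_tray: Low dark wooden tray with two equal square compartments, grey felt floor, fixed to the desk. Outside 188 x 96 mm (x, y), 8 mm high; floor 3 mm above the desk, walls 4 mm thick. Origin: centre of its underside. The compartments are 88 x 88 mm, with their centres at x = +46 and -46 mm, y = 0 (tray axes).
- ink_jar_mid (a point): Squat closed ink jar of green glass with a black cap, 50 mm in diameter, 50 mm high; loose, not part of any kit, to be left where it stands. This point is its centre, half-way up.
- horse_mid (a point): Small brass horse on a marble plinth of 62 x 34 mm (x, y), 70 mm high; loose, not part of any kit, to be left where it stands. This point is on its vertical axis, 35 mm up.
Mind the look-alikes: they are no part of the job. What is shaped like the part that bears large_tin_mid but pink is not meant.

How it is judged:
At the end, for the whole second after the job is handed in: Each thing stands in its compartment, centre within 15 mm of the compartment centre in x and y (small tin 17 mm and stapler 27 mm in x; stapler within 0.35 rad of the tray), height within 3 mm of standing on the floor, tilt under 0.06 rad, released and at rest (x of stapler_mid in the frame of mail_tray between -0.027 and 0.027 m and y of stapler_mid in the frame of mail_tray between 0.023 and 0.053 m and z of stapler_mid in the frame of mail_tray between 0.023 and 0.029 m and angle between the x axis of stapler_mid and the x axis of mail_tray, either way round below 0.35 rad and (((x of stamp_mid in the frame of mail_tray between 0.025 and 0.055 m and y of stamp_mid in the frame of mail_tray between -0.047 and -0.017 m and z of stamp_mid in the frame of mail_tray between 0.042 and 0.048 m) and (x of small_tin_mid in the frame of mail_tray between -0.057 and -0.023 m and y of small_tin_mid in the frame of mail_tray between -0.047 and -0.017 m and z of small_tin_mid in the frame of mail_tray between 0.022 and 0.028 m)) or ((x of stamp_mid in the frame of mail_tray between -0.055 and -0.025 m and y of stamp_mid in the frame of mail_tray between -0.047 and -0.017 m and z of stamp_mid in the frame of mail_tray between 0.042 and 0.048 m) and (x of small_tin_mid in the frame of mail_tray between 0.023 and 0.057 m and y of small_tin_mid in the frame of mail_tray between -0.047 and -0.017 m and z of small_tin_mid in the frame of mail_tray between 0.022 and 0.028 m))) and (((x of metronome_mid in the frame of lesson_tray between 0.031 and 0.061 m and y of metronome_mid in the frame of lesson_tray between -0.015 and 0.015 m and z of metronome_mid in the frame of lesson_tray between 0.0475 and 0.0535 m) and (x of large_tin_mid in the frame of lesson_tray between -0.061 and -0.031 m and y of large_tin_mid in the frame of lesson_tray between -0.015 and 0.015 m and z of large_tin_mid in the frame of lesson_tray between 0.024 and 0.03 m)) or ((x of metronome_mid in the frame of lesson_tray between -0.061 and -0.031 m and y of metronome_mid in the frame of lesson_tray between -0.015 and 0.015 m and z of metronome_mid in the frame of lesson_tray between 0.0475 and 0.0535 m) and (x of large_tin_mid in the frame of lesson_tray between 0.031 and 0.061 m and y of large_tin_mid in the frame of lesson_tray between -0.015 and 0.015 m and z of large_tin_mid in the frame of lesson_tray between 0.024 and 0.03 m))) and angle between each of stapler_mid, stamp_mid, small_tin_mid, large_tin_mid, metronome_mid's own z axis and vertical below 0.06 rad and linear speed of each of stapler, stamp, small_tin, large_tin, metronome below 0.02 m/s and angular speed of each of stapler, stamp, small_tin, large_tin, metronome below 0.2 rad/s); the robot touches nothing.
It fails at once if the ink jar or the brass horse is moved more than 15 mm (distance of any of ink_jar_mid, horse_mid from where it was at the start of the episode above 0.015 m).
It fails at once if a thing is dropped: it falls free of the fingers faster than 0.7 m/s (some 25 mm of fall) ((contact force between the fingers and stapler below 0.05 N and linear speed of stapler above 0.7 m/s) or (contact force between the fingers and stamp below 0.05 N and linear speed of stamp above 0.7 m/s) or (contact force between the fingers and small_tin below 0.05 N and linear speed of small_tin above 0.7 m/s) or (contact force between the fingers and large_tin below 0.05 N and linear speed of large_tin above 0.7 m/s) or (contact force between the fingers and metronome below 0.05 N and linear speed of metronome above 0.7 m/s)).
It also fails if it takes over 125 s, if anything falls off the work surface, if the arm or the gripper's body presses on something with over 40 N, if the wrist force passes 120 N, or if a joint passes its speed limit or range.

## Working session

There is one attempt and no reset: what is moved stays moved. The work goes in short steps, each a Python script; the robot and the scene stay as the last script left them, time stands still between calls to the robot, and variables do not carry over. Pictures are saved under pics/ and viewed, at most 14 in all, crops included, and the job is handed in when it is done.

```bash
mkdir -p pics; cat > h.py <<'E'
from cell import bot
import numpy as np, cv2
def cam(n):
    return bot.read_camera(n)
def cloud(c):
    z=c["range_z"].astype(float); K=np.array(c["K"]); E=np.array(c["extrinsics"])
    v,u=np.mgrid[:z.shape[0],:z.shape[1]]
    P=np.stack([(u-K[0,2])/K[0,0]*z,-(v-K[1,2])/K[1,1]*z,-z],-1)
    W=(P-E[:3,3])@E[:3,:3]
    W[z<=0]=np.nan
    return W
E
python3 - <<'E'
from h import *
for n in("top","side"):
    c=cam(n); cv2.imwrite(f"pics/{n}0.png",cv2.resize(c["img"],(768,576),interpolation=cv2.INTER_CUBIC))
    np.savez(f"{n}0.npz",**c); print(n,c["K"],c["extrinsics"],{k:np.shape(v) for k,v in c.items()})
print(bot.tips_ahead,bot.get_state())
E
```

```text
top [[468.31604143   0.         262.4983442 ]
 [  0.         468.31604143 196.36320163]
 [  0.           0.           1.        ]] [[-5.18657187e-02 -9.98654005e-01 -3.54229295e-04 -1.26355346e-03]
 [ 9.76225638e-01 -5.07756333e-02  2.10725745e-01 -5.87304214e-01]
 [-2.10460096e-01  1.05836345e-02  9.77545157e-01 -9.44874368e-01]
 [ 0.00000000e+00  0.00000000e+00  0.00000000e+00  1.00000000e+00]] {'img': (384, 512, 3), 'range_z': (384, 512), 'K': (3, 3), 'extrinsics': (4, 4)}
side [[415.52986201   0.         256.21789889]
 [  0.         415.52986201 187.23976949]
 [  0.           0.           1.        ]] [[ 0.74596697 -0.6658311   0.0142205  -0.45120914]
 [ 0.4054767   0.4710095   0.78341477 -0.26236743]
 [-0.5283199  -0.57863546  0.62133653 -0.65244958]
 [ 0.          0.          0.          1.        ]] {'img': (384, 512, 3), 'range_z': (384, 512), 'K': (3, 3), 'extrinsics': (4, 4)}
0.014 {'time_s': 0.1, 'joint_positions': array([ 1.30700495e+00,  3.20232631e-01,  1.56554340e+00,  4.05915078e-05,
        1.25741266e+00, -1.99899751e-02]), 'qvel': array([-0.00047479, -0.00376292, -0.00405307, -0.00119912,  0.00079699,
       -0.00133879]), 'effort': array([ 1.32236572e-03, -4.13328016e+01, -2.32507485e+01,  7.28450110e-02,
        4.22652788e-02, -4.65893743e-05]), 'tcp_pos': array([0.13867089, 0.55758602, 0.22720696]), 'ee_rot': array([-1.31959736e-04,  1.21605209e-01,  9.92578227e-01, -7.87266500e-04]), 'contact_force': array([-1.14065383, -0.45983576, -0.42954196]), 'moment': array([ 0.0147455 , -0.0229284 ,  0.01035303]), 'grasp_force': 0.0, 'finger_gap': 0.0911872302785545}
```

View pics/top0.png

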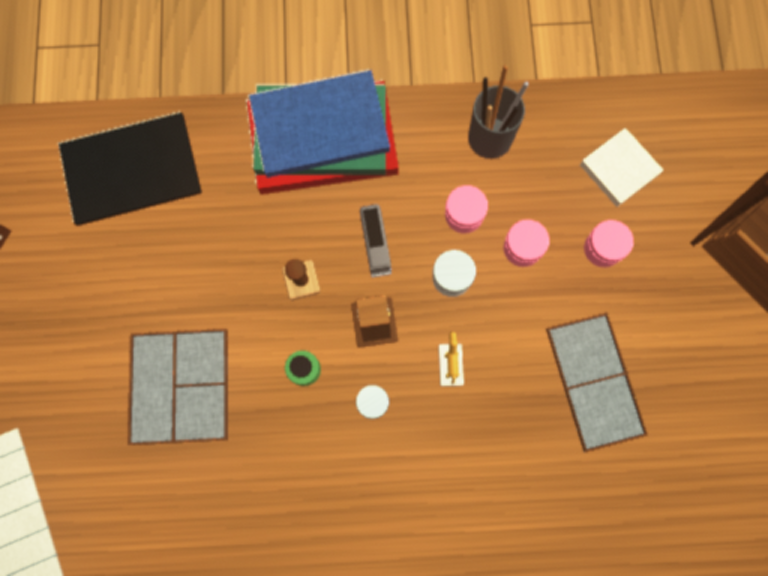

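View pics/side0.png

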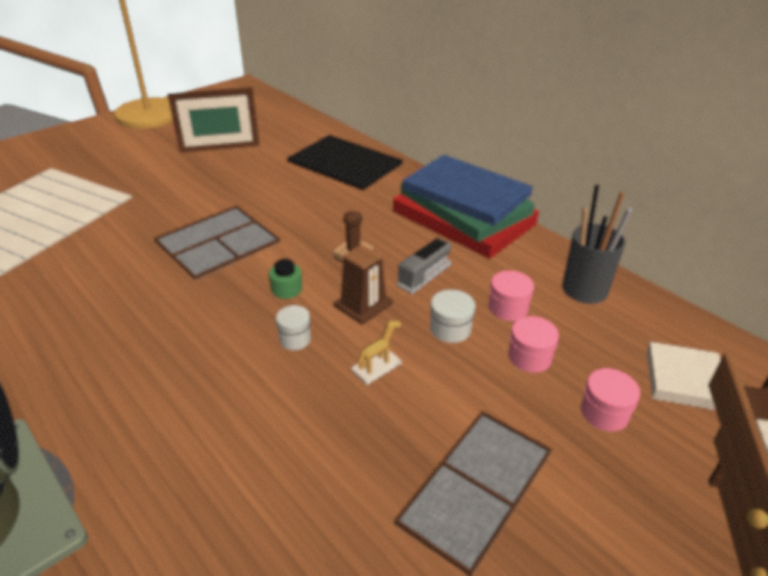

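Both pictures show everything clearly. In the top view (768 px) the stapler is at (375,240), stamp (300,275), metronome (375,320), large tin (455,270), small tin (372,402), jar (302,367) and horse (452,362). The mail tray spans (130,332)-(227,443), and the lesson tray's corners are (548,328), (606,314), (646,434) and (586,450).

```bash
cat > m.py <<'E'
from h import *
t=dict(np.load("top0.npz")); s=dict(np.load("side0.npz"))
W=cloud(t); S=cloud(s)
K,E=t["K"],t["extrinsics"]
def ray(u,v,z):
    d=np.array([(u/1.5-K[0,2])/K[0,0],-(v/1.5-K[1,2])/K[1,1],-1.]); R=E[:3,:3]
    o=-R.T@E[:3,3]; d=R.T@d; return (o+d*(z-o[2])/d[2])[:2]
print("desk z",np.nanmedian(W[330:370,150:400,2]),np.nanmedian(S[300:330,120:220,2]))
A=np.vstack([W.reshape(-1,3),S.reshape(-1,3)])
A=A[np.isfinite(A).all(1)]; src=None
obj=dict(stapler=(375,240,.03,.075),stamp=(302,280,.02,.05),metro=(375,325,.02,.055),large=(455,272,.04,.05),small=(372,402,.04,.045),jar=(302,368,.03,.045),horse=(452,365,.02,.05))
for n,(u,v,z,r) in obj.items():
    c=ray(u,v,z)
    for nm,C in(("top",W),("side",S)):
        P=C.reshape(-1,3); P=P[np.isfinite(P).all(1)]; P=P[(np.hypot(*(P[:,:2]-c).T)<r)&(P[:,2]>.008)]
        zt=np.percentile(P[:,2],98)
        for lab,Q in(("all",P),("top",P[P[:,2]>zt-.006])):
            (cx,cy),(w,h),a=cv2.minAreaRect((Q[:,:2]*1000).astype(np.float32))
            print(n,nm,lab,len(Q),"zt %.3f"%zt,"rect c %.0f %.0f wh %.0f %.0f a %.0f"%(cx,cy,w,h,a),"mean",np.round(Q[:,:2].mean(0)*1000))
for n,cs in dict(mail=[(130,332),(227,330),(227,440),(129,444)],lesson=[(548,328),(606,314),(646,434),(586,450)]).items():
    P=np.array([ray(u,v,.008) for u,v in cs])*1000
    print(n,P.round(),P.mean(0).round(1),cv2.minAreaRect(P.astype(np.float32)))
for nm,c,box in(("t",t,(130,200,120,280)),("l",t,(200,310,350,440))):
    pass
a=cv2.resize(t["img"][210:305,75:165],None,fx=4,fy=4,interpolation=cv2.INTER_CUBIC); b=cv2.resize(t["img"][205:305,355:440],None,fx=4,fy=4,interpolation=cv2.INTER_CUBIC)
im=np.zeros((400,700,3),np.uint8); im[:380,:360]=a; im[:400,360:700]=b; cv2.imwrite("pics/trays.png",im)
g=t["img"][125:290,180:330]; cv2.imwrite("pics/objs.png",cv2.resize(g,None,fx=3.6,fy=3.6,interpolation=cv2.INTER_CUBIC))
E
python3 m.py
```

```text
desk z 4.176937767059623e-05 -0.0007906673415583987
stapler top all 662 zt 0.050 rect c 681 -8 wh 102 32 a 7 mean [676.  -8.]
stapler top top 483 zt 0.050 rect c 681 -7 wh 98 30 a 7 mean [681.  -8.]
stapler side all 691 zt 0.048 rect c 680 -12 wh 103 34 a 5 mean [670. -18.]
stapler side top 318 zt 0.048 rect c 682 -11 wh 99 33 a 5 mean [678. -13.]
stamp top all 517 zt 0.086 rect c 627 108 wh 51 48 a 12 mean [622. 105.]
stamp top top 126 zt 0.086 rect c 628 107 wh 28 27 a 87 mean [627. 107.]
stamp side all 340 zt 0.083 rect c 628 105 wh 37 65 a 50 mean [622. 102.]
stamp side top 76 zt 0.083 rect c 627 103 wh 25 29 a 65 mean [626. 102.]
metro top all 798 zt 0.098 rect c 558 -0 wh 66 62 a 5 mean [550.  -1.]
metro top top 367 zt 0.098 rect c 559 -0 wh 40 42 a 5 mean [558.  -0.]
metro side all 1227 zt 0.095 rect c 558 -4 wh 68 63 a 6 mean [550. -12.]
metro side top 254 zt 0.095 rect c 559 -3 wh 41 43 a 5 mean [557.  -5.]
large top all 673 zt 0.051 rect c 621 -122 wh 61 60 a 43 mean [ 619. -121.]
large top top 557 zt 0.051 rect c 622 -122 wh 60 60 a 86 mean [ 622. -122.]
large side all 800
[... 670 characters left out ...]
92 104 wh 32 30 a 77 mean [492. 102.]
horse top all 327 zt 0.069 rect c 494 -111 wh 33 70 a 87 mean [ 491. -110.]
horse top top 42 zt 0.069 rect c 516 -110 wh 10 19 a 90 mean [ 515. -111.]
horse side all 427 zt 0.068 rect c 493 -116 wh 28 70 a 90 mean [ 489. -116.]
horse side top 38 zt 0.068 rect c 514 -115 wh 9 18 a 74 mean [ 513. -115.]
mail [[561. 365.]
 [557. 220.]
 [395. 220.]
 [397. 362.]] [477.7 291.7] ((478.4274597167969, 292.4967346191406), (145.00486755371094, 165.73724365234375), 89.89077758789062)
lesson [[ 535. -260.]
 [ 552. -350.]
 [ 372. -387.]
 [ 354. -298.]] [ 453.4 -323.8] ((453.7031555175781, -323.832275390625), (184.85797119140625, 91.24092864990234), 11.671504020690918)
```

View pics/trays.png

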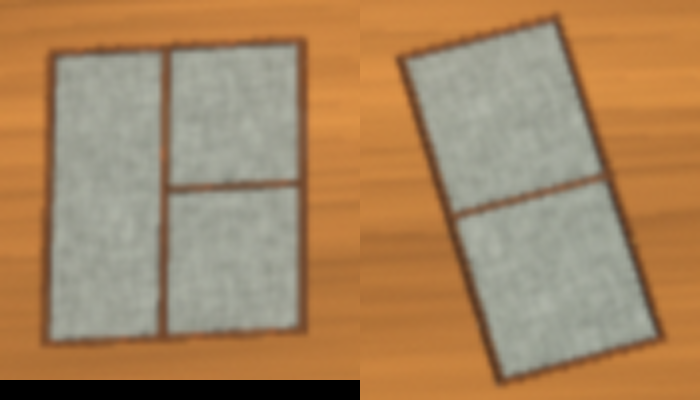

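View pics/objs.png

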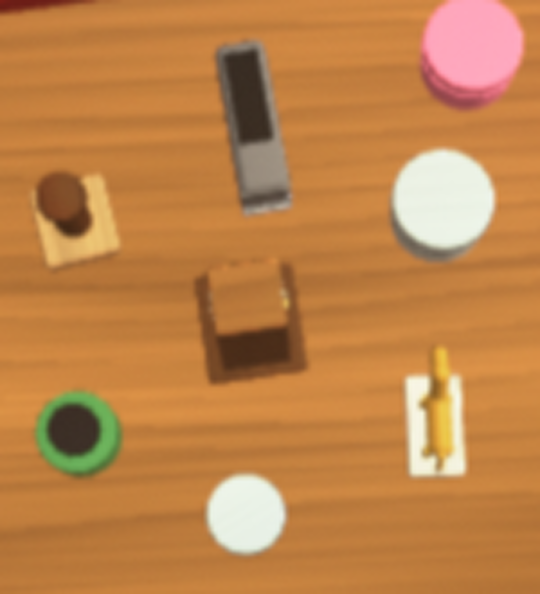

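The cameras agree to about 3 mm, so I'll use their mean. I'll place the low things before the tall ones, starting with the stapler.

```bash
cat > p.py <<'E'
from h import *
from scipy.spatial.transform import Rotation as R
MAIL=np.array([.478,.290]); LES=np.array([.4535,-.3255]); LA=np.radians(11.6)
ux=np.array([np.cos(LA),np.sin(LA)])
def quat(pos,deg):
    best=None
    for d in(deg,deg+180):
        f=np.radians(d); M=np.array([[-np.sin(f),np.cos(f),0],[np.cos(f),np.sin(f),0],[0,0,-1]]).T
        x,y,z,w=R.from_matrix(M).as_quat(); q=bot.ik(pos,[w,x,y,z])
        if q is not None and(best is None or abs(q[5])<best[0]): best=(abs(q[5]),[w,x,y,z])
    if best is None: raise RuntimeError(f"no ik {pos} {deg}")
    return best[1]
def mv(src,a,dst,b,g,width,effort=25,hi=.19,pre=None):
    z=g-.005; pre=pre or min(.091,width+.03)
    S=[*src,z]; D=[*dst,z+.0035]; up=lambda P,h=hi:[P[0],P[1],h]
    qs=quat(up(S),a); qd=quat(up(D),b); quat(D,b)
    bot.set_gripper(pre)
    bot.movep(up(S),qs); bot.move_straight(S,qs,speed=.15)
    bot.set_gripper(max(0,width-.015),effort); s=bot.get_state(); print("grip",s["finger_gap"],s["grasp_force"],s["contact_force"].round(1))
    bot.move_straight(up(S),qs,speed=.2); s=bot.get_state(); print("lifted",s["finger_gap"],s["grasp_force"])
    if s["grasp_force"]<2: raise SystemExit("lost")
    bot.movep(up(D),qd); bot.move_straight(up(D,z+.02),qd,speed=.2); bot.move_straight(D,qd,speed=.04); bot.hold(.2)
    s=bot.get_state(); print("down",s["finger_gap"],s["contact_force"].round(1),s["tcp_pos"].round(4))
    bot.set_gripper(min(.091,width+.022)); bot.move_straight(up(D),qd,speed=.2); print("t",bot.get_state()["time_s"])
def snap(k):
    for n in("top","side"):
        c=cam(n); np.savez(f"{n}{k}.npz",**c); cv2.imwrite(f"pics/{n}{k}.png",cv2.resize(c["img"],(768,576),interpolation=cv2.INTER_CUBIC))
E
python3 - <<'E'
from p import *
W=cloud(cam("top")); q=W[(W[...,0]>.7)&(W[...,0]<.9)&(W[...,1]>-.02)&(W[...,1]<.2)]; print("books z",np.nanpercentile(q[:,2],99), "x from",q[q[:,2]>.02][:,0].min())
mv((.681,-.0095),96,MAIL+[0,.038],90,.034,.032)
snap(1)
E
```

```text
books z 0.07763228528000472 x from 0.7001847157666157
grip 0.031800509109664546 24.95886169373989 [0.2 1.5 2.3]
lifted 0.031578455602838965 24.958460479974747
down 0.031812470166664726 [-0.2  0.3 -1.5] [0.478  0.328  0.0324]
t 11.4667
```

View pics/side1.png

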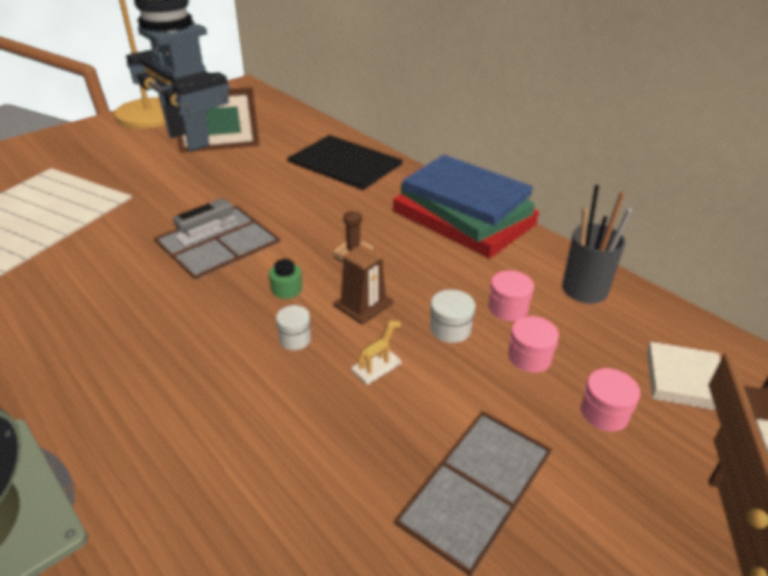

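The stapler stands in the long compartment at about (207,218), and nothing else has moved. Next are the small tin and then the stamp.

```bash
python3 - <<'E'
from p import *
mv((.438,.0055),90,MAIL+[-.040,-.032],90,.031,.046)
mv((.6275,.105),102,MAIL+[.040,-.032],90,.074,.032,effort=15,hi=.22)
mv((.622,-.1235),65,LES+.046*ux,101.6,.033,.062)
bot.movep([.45,-.1,.3],quat([.45,-.1,.3],90)); snap(2)
E
```

```text
grip 0.045330166097503996 25.000410676002502 [-0.   0.9  2.8]
lifted 0.045200314396177166 24.99989926815033
down 0.04525460098363182 [-0.5 -0.1 -1.4] [0.438  0.258  0.0294]
t 22.4083
grip 0.030693333899331352 15.000129947438836 [-0.3  0.3  1.6]
lifted 0.03030198315567312 15.000002961605787
down 0.030004596524000685 [-0.6  0.1 -0.5] [0.5179 0.258  0.0724]
t 32.85
grip 0.06145917400340679 25.00026047229767 [0.1 1.3 2.1]
lifted 0.06128372110969688 24.999854564666748
down 0.061319784921174264 [-0.2  0.4 -1.5] [ 0.4985 -0.3163  0.0314]
t 42.75
```

View pics/side2.png

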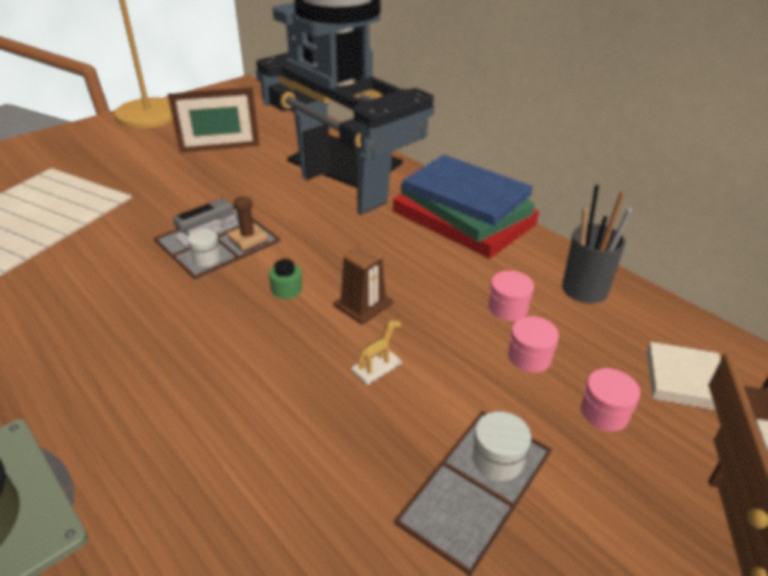

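All four things are in their compartments: small tin (203,245), stamp (248,225), stapler (205,217) and large tin (502,445). The metronome is last, then a check.

```bash
python3 - <<'E'
from p import *
mv((.5585,-.002),95,LES-.046*ux,101.6,.062,.042,effort=30,hi=.22)
bot.move_joints([1.307,.32,1.565,0,1.257,-.02]); snap(3)
im=[]
C={n:cloud(dict(np.load(n+"3.npz"))) for n in("top","side")}
RL=np.array([[ux[0],-ux[1]],[ux[1],ux[0]]])
for n,o,c0,r,zl in(("stapler",MAIL,(0,.038),.06,.012),("small",MAIL,(-.04,-.032),.03,.035),("stampfoot",MAIL,(.04,-.032),.037,.014),("stamptop",MAIL,(.04,-.032),.03,.076),("large",LES,(.046,0),.04,.04),("metrotop",LES,(-.046,0),.04,.085),("metrobase",LES,(-.046,0),.05,.01)):
    for k,W in C.items():
        P=W.reshape(-1,3); P=P[np.isfinite(P).all(1)]; q=P[:,:2]-o
        if o is LES: q=q@RL
        lim=np.array([.07,.026]) if n=="stapler" else np.array([r,r])
        m=(abs(q-c0)<lim).all(1)&(P[:,2]>zl)
        if m.sum()<5: print(n,k,"few");continue
        (x,y),(w,h),a=cv2.minAreaRect((q[m]*1000).astype(np.float32)); print(n,k,m.sum(),"c %.0f %.0f wh %.0f %.0f a %.0f"%(x,y,w,h,a),"zt %.3f"%np.percentile(P[m,2],95))
    
t=dict(np.load("top3.npz"));s=dict(np.load("side3.npz"))
a=cv2.resize(t["img"][205:305,75:165],(360,400),interpolation=cv2.INTER_CUBIC); b=cv2.resize(t["img"][205:305,355:440],(340,400),interpolation=cv2.INTER_CUBIC)
cv2.imwrite("pics/tt.png",np.hstack([a,b]))
a=cv2.resize(s["img"][125:190,95:190],(380,260),interpolation=cv2.INTER_CUBIC); b=cv2.resize(s["img"][255:385,260:370],(330,387),interpolation=cv2.INTER_CUBIC)
im=np.zeros((400,720,3),np.uint8);im[:260,:380]=a;im[:387,385:715]=b;cv2.imwrite("pics/ss.png",im)
E
```

```text
grip 0.04168237833786003 29.99924350180663 [1.  1.6 1.3]
lifted 0.04184550224608143 29.999270096886903
down 0.04204156557753249 [-0.2 -0.6 -4. ] [ 0.4084 -0.3347  0.0605]
t 52.1833
stapler top 905 c -2 37 wh 102 33 a 1 zt 0.052
stapler side 613 c -0 33 wh 100 36 a 1 zt 0.050
small top 395 c -40 -33 wh 44 44 a 85 zt 0.050
small side 224 c -41 -37 wh 46 45 a 46 zt 0.047
stampfoot top 563 c 38 -36 wh 47 51 a 87 zt 0.088
stampfoot side 447 c 39 -39 wh 48 53 a 88 zt 0.085
stamptop top 182 c 37 -35 wh 30 29 a 89 zt 0.090
stamptop side 89 c 38 -40 wh 28 29 a 58 zt 0.087
large top 676 c 46 1 wh 60 61 a 26 zt 0.054
large side 967 c 45 -2 wh 60 62 a 59 zt 0.052
metrotop top 456 c -46 1 wh 40 43 a 0 zt 0.100
metrotop side 804 c -46 -2 wh 43 42 a 90 zt 0.099
metrobase top 1105 c -44 3 wh 95 93 a 0 zt 0.100
metrobase side 2378 c -55 -2 wh 82 64 a 2 zt 0.098
```

View pics/tt.png

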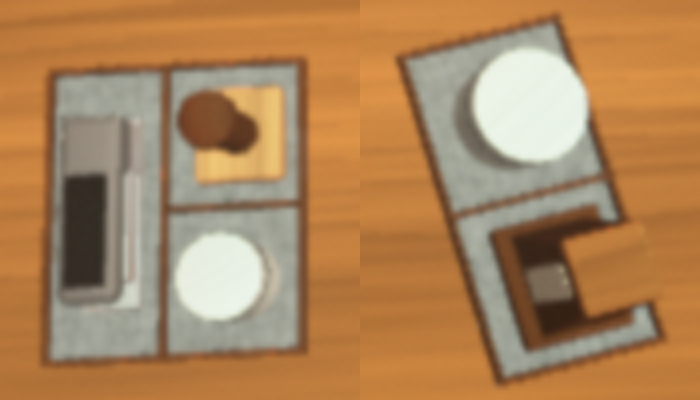

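View pics/ss.png

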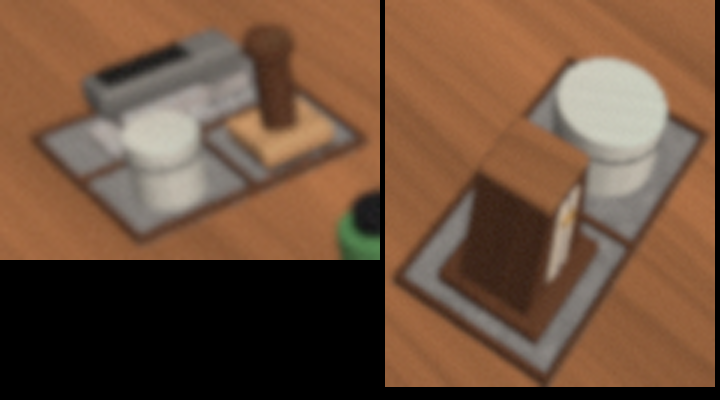

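All five stand upright on the felt. Measured centres are within about 5 mm of the compartment centres, the stamp's foot and knob line up, and the hand is clear of everything. Handing in.

```bash
python3 -c "
from cell import bot
print(bot.sign_off())"
```

```text
the job is handed in; nothing more can be done
None
```

I made up both kits and handed the job in at about 55 s: all five things stand upright on the tray floors, about 5 mm from their compartment centres by camera, and the arm never touched the ink jar or the brass horse; no verdict came back.

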